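# Click the shoe dryer's timer wheel on by one detent

### The arm

A 6-joint arm with a two-finger parallel gripper is mounted at the origin on the work surface. World frame = base frame: x ahead of the robot, y to its left, z up, the work surface at z = 0. Lengths are in m, angles in degrees, forces in N, time in s.
With the tool pointing down it reaches from about 0.375 to 0.9 m from the base axis. Payload 3.1 kg.
Tool frame: the origin (TCP) lies at the very end of the fingers, on their centre line; the grasp point (between the pads) lies 19 mm behind it; z points along the fingers, y is the line along which they close (so a half turn about z gives the same grasp; the last joint's range is limited). The gripper opens to 87 mm and grips with 3 to 60 N. Pads are 19 mm wide; open, the fingers measure 117 mm over their backs; the gripper's body (75 mm by 190 mm) begins 51 mm behind the grasp point.
Start: joints at [67.007, 30.224, 82.088, -0, 67.689, -10.227], TCP at [0.138, 0.61, 0.199] pointing down, gripper open.
Joint ranges: [-176.69, 176.69], [-43.24, 126.21], [12.49, 139.97], [-82, 262], [0, 151.66], [-163.58, 163.58]. Speed limits (degrees/s): [159.86, 159.86, 180, 180, 180, 180].

### API

Orientations are given as a 3x3 rotation matrix whose columns are the frame's x, y, z axes.
In Python, from rig import * gives the robot as it stands.
- The arm moves only by the tool jog_arm, never from a script. Its arguments are lists of equal length, an entry for each row: "delta_pos": the shift along the world's x, y, z in cm, a list of three; "turn": the turn about the world's z in degrees; "grip": the closure, from 0 (fully open) to 1 (shut). In form: {"delta_pos": [[x, y, z], ...], "turn": [turn, ...], "grip": [grip, ...]}. A call has 1 to 12 rows; each row is the pose to reach, as a shift and turn from the pose commanded when the call began; what a row does not reach only later rows make up. A row lasts 1/8 s, in which the tool goes at most 62.5 mm and 10.7 degrees, less where a joint would pass 70% of its speed; a pose out of reach is approached as far as the arm can. A call with a gripper value outside its range is refused whole. The fingers move at their own pace and stop on an object; the grip force is fixed at half the most. Time passes only in rows, so rows that repeat a pose let the fingers close. It gives the time, the measured TCP pose, the force, the opening and the grip force at its end, in the units of the state.
- read_state(): the state, without advancing time (a new reading comes with each control period).
- capture(name): name is "scene" or "side" or "wrist"; returns a dict with "color" (384x512x3 uint8, blue, green, red), "fovy" (degrees; the focal length in pixels is half the picture's height over the tangent of half this angle, whatever the lens; pixels are square), "cx", "cy" (the principal point, pixels), "k1" (the pictures are not rectified: a ray, as slopes to the right and down, at radius r is drawn at 1 + k1 r^2 times it, then the intrinsics apply), "camera_from_world" (4x4, takes a point from world to camera coordinates). Camera axes: x right, y up, looking along -z (the intrinsics and any distortion apply to the point x, -y, -z); pixel columns grow to the right and rows downward; lengths in m; the calibration is good to about 2 mm. A picture is of the moment at which its call begins. There is no depth.
- hand_in(): hands the job in; it is judged then, once.
The state is a dict: "time_s": time; "joint_positions": joint angles; "qvel": joint speeds; "tau": joint torques, N m; "position": TCP position; "tcp_rot": TCP orientation; "force": force on the tool from outside, world axes, zero at the start; "moment": the same for the moment, N m; "opening": opening from 0.0 (shut) to 1.0 (fully open); "grasp_force": force on a finger pad.
Only numpy, scipy, OpenCV 4.12 (cv2) and the standard library are available. Lean on these libraries where they do the work, as an engineer would, in place of code of your own. Each camera call takes 0.05 s, during which the arm holds its last target. There are 200 camera calls.

### The job

Switch the shoe dryer on for its short run: lay a fingertip on the knurled timer wheel on its top and roll the wheel by friction towards the dryer's front, one click, so that it rests in the middle detent with its index line between the two short bars; then take the hand away. Only touch the wheel: do not lift, tip or shove the dryer, and leave the door knob, doorstop, key plate and shoe horn where they are.

Things in the scene. Friction and masses are not known exactly. Their poses are not given: they have to be found in the camera images.
- dryer: Loose grey plastic shoe dryer, 1.6 kg: box 150 (x) x 190 (y) x 62 mm high, flat top deck. Origin: centre of its underside; z up; its front (intake slots) faces its -x. Two black stub nozzles, radius 24, 36 mm high, stand on the deck at x = +42, y = +58 and -58 mm. The timer wheel sticks up out of the deck on the centre line at x = -25 mm
- short_mark (a point): Point on the deck, 62 mm up, midway between the two white short bars beside the wheel (straight below the crown). Deck marks on both sides of the wheel, from back to front: dot (off) 17 mm behind this point, short bar (short run) here, long bar (long run) 17 mm in front
- wheel_top (a point): Topmost point (crown) of the timer wheel, middle of its width: 74 mm above the dryer's underside, 12 mm above the deck; it goes down with the wheel when that is pressed
- wheel_mount: Sprung mount that carries the timer wheel; origin on the wheel's axle, 30 mm below the crown, axes parallel to the dryer's. It gives straight down by at most 4 mm: it starts to give at about 4 N and reaches its stop at about 12 N
- timer_wheel (a joint): Angle of the knurled black thumbwheel, radius 30, 32 mm wide, axle along the dryer's y. Grows as the crown moves to the dryer's front (-x): 18 mm of crown travel = one click, 0.6 rad. Detents at 0 (off, the start), 0.6 (short run), 1.2 (long run). Past halfway it snaps on by itself; 2 N along the rim carries it over. A white index line across the rim stands at the dot, short bar or long bar
- door_knob: Loose round glass door knob standing on its rose, 56 mm across, 57 mm high, 0.22 kg; origin at the centre of its underside
- doorstop: Loose green silicone doorstop wedge, 120 x 42 mm, rising from 8 to 33 mm; origin at the centre of its underside, thick end to +x
- key_plate: Loose brass-tone key hook plate lying flat, 35 x 140 x 4 mm, four small hooks rising to 30 mm; origin at the centre of its underside, long side along y
- shoe_horn: Loose blue plastic shoe horn lying flat, 235 mm long along y, 46 mm wide, 9 mm high; origin on its underside near the middle

How it is judged (in metres and radians):
On the way:
1. a fingertip rests on the timer wheel before it has clicked over (contact force between the fingers and wheel_mount above 0.5 N and value of joint timer_wheel below 0.4 rad), for 0.05 s.
At the end, for the whole second after the job is handed in: The timer wheel rests in its middle detent (0.6 rad, within 0.12), not turning; the dryer stands level within 20 mm of where it was, and the four other things within 20 mm of where they were (value of joint timer_wheel between 0.48 and 0.72 rad and velocity of joint timer_wheel between -0.1 and 0.1 rad/s and distance of each of dryer, door_knob, doorstop, key_plate, shoe_horn from where it was at the start of the episode below 0.02 m and angle between dryer's own z axis and vertical below 0.05 rad); the robot touches nothing.
It fails at once if the dryer is shoved, lifted or tipped (distance of dryer from where it was at the start of the episode above 0.02 m or angle between dryer's own z axis and vertical above 0.1 rad).
It fails at once if the glass door knob is moved (distance of door_knob from where it was at the start of the episode above 0.02 m).
It fails at once if the doorstop is moved (distance of doorstop from where it was at the start of the episode above 0.02 m).
It fails at once if the key hook plate is moved (distance of key_plate from where it was at the start of the episode above 0.02 m).
It fails at once if the shoe horn is moved (distance of shoe_horn from where it was at the start of the episode above 0.02 m).
It also fails if it takes over 32 s, if anything falls off the work surface, if the arm or the gripper's body presses on something with over 40 N, if the wrist force passes 120 N, or if a joint passes its speed limit or range.

## Working session

There is one attempt and no reset: what is moved stays moved. The work goes in short steps, Python scripts to look and compute and a tool call to move; the robot and the scene stay as the last step left them, time stands still between calls to the robot, and variables do not carry over. Pictures are saved under pics/ and viewed, at most 10 in all, crops included, and the job is handed in when it is done.

Besides the shell and the picture viewer there is one more tool, called after "Emit:" as name([rows], argument=value, ...), one row to a line, values as JSON. jog_arm: Moves the arm, as the interface text tells. Its arguments: {"type":"object","properties":{"delta_pos":{"type":"array"},"turn":{"type":"array"},"grip":{"type":"array"}},"required":["delta_pos","turn","grip"]}

```bash
mkdir -p pics; cat > h.py <<'E'
from rig import *
import numpy as np, cv2
def cam(n):
    c=capture(n); f=192/np.tan(np.radians(c["fovy"])/2)
    c["K"]=np.array([[f,0,c["cx"]],[0,f,c["cy"]],[0,0,1.]]); return c
def ray(c,uv):
    # undistort with OpenCV (k1 only), then camera y-up/-z to world
    p=cv2.undistortPoints(np.array([[uv]],float),c["K"],np.array([c["k1"],0,0,0,0.]))[0,0]
    T=np.array(c["camera_from_world"]); R=T[:3,:3]
    return -R.T@T[:3,3], R.T@np.array([p[0],-p[1],-1])
def on_plane(c,uv,z):
    o,d=ray(c,uv); return o+d*(z-o[2])/d[2]
def proj(c,P):
    T=np.array(c["camera_from_world"]); q=T[:3,:3]@np.array(P)+T[:3,3]
    s=np.array([q[0],-q[1]])/-q[2]; s=s*(1+c["k1"]*(s@s))
    return (c["K"]@[*s,1])[:2]
E
python3 - <<'E'
from h import *
a=[cam(n) for n in("scene","side","wrist")]
for n,c in zip("abc",a): cv2.imwrite(f"pics/{n}0.png",c["color"])
cv2.imwrite("pics/two.png",cv2.resize(np.hstack([a[0]["color"],a[1]["color"]]),(800,300)))
for c in a:
    print(np.round(ray(c,(256,192))[0],3),np.round(ray(c,(256,192))[1],2),c["fovy"],c["k1"])
s=read_state();print(s["time_s"],s["position"],s["tcp_rot"],s["force"],s["opening"])
E
```

```text
[ 1.306 -0.46   0.65 ] [-0.67  0.51 -0.54] 51.13854393482412 -0.1261561277009678
[ 0.2   -0.416  0.525] [ 0.51  0.63 -0.58] 57.707721002137426 -0.047786477548598716
[0.059 0.627 0.384] [ 0.28 -0.05 -0.96] 67.42435322159633 -0.0663545887662037
0.15 [0.13782741 0.60897906 0.19827762] [[-9.75278608e-01  2.20977790e-01 -6.73723769e-04]
 [ 2.20978610e-01  9.75277336e-01 -1.60360985e-03]
 [ 3.02705362e-04 -1.71284492e-03 -9.99998487e-01]] [-0.3981253  -0.13582166 -0.29110453] 1.0010022482744554
```

View pics/a0.png

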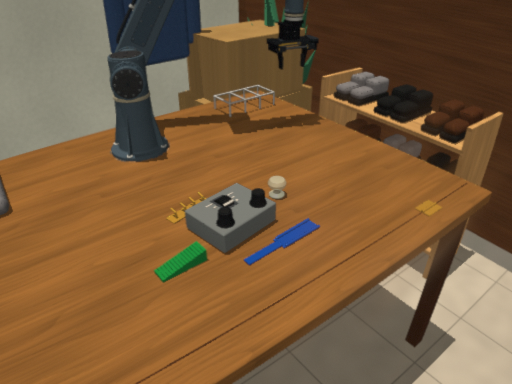

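View pics/b0.png

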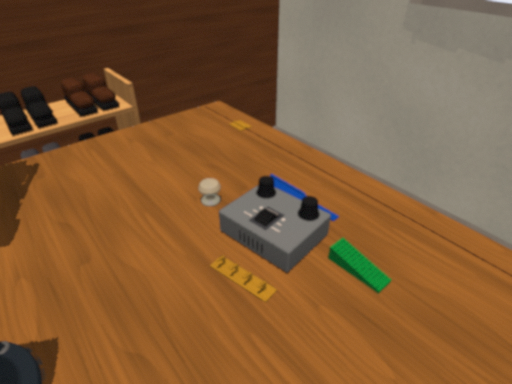

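The scene view shows the dryer around (232,215), with the wheel near (223,201). In the side view the wheel is near (267,217), the knob at (209,190) and the key plate at (243,278). I'll enlarge both.

```bash
python3 - <<'E'
import cv2,numpy as np
a=cv2.imread("pics/a0.png")[175:255,165:285]; b=cv2.imread("pics/b0.png")[165:275,205:345]
cv2.imwrite("pics/z.png",np.hstack([cv2.resize(a,(400,267),interpolation=2),cv2.resize(b,(340,267),interpolation=2)]))
# larger: wheel areas, scale 8
a=cv2.imread("pics/a0.png")[180:230,180:280]; b=cv2.imread("pics/b0.png")[170:245,215:335]
A=cv2.resize(a,None,fx=6,fy=6,interpolation=2);B=cv2.resize(b[:,:100],None,fx=6,fy=6,interpolation=2)[:300]
B=cv2.resize(b[:50*75//75+0 or 75,:],(600,375),interpolation=2)[:300] if 0 else cv2.resize(b[5:55,:100],None,fx=6,fy=6,interpolation=2)
cv2.imwrite("pics/z1.png",np.vstack([A,B]))
E
```

```text
(no output)
```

View pics/z1.png

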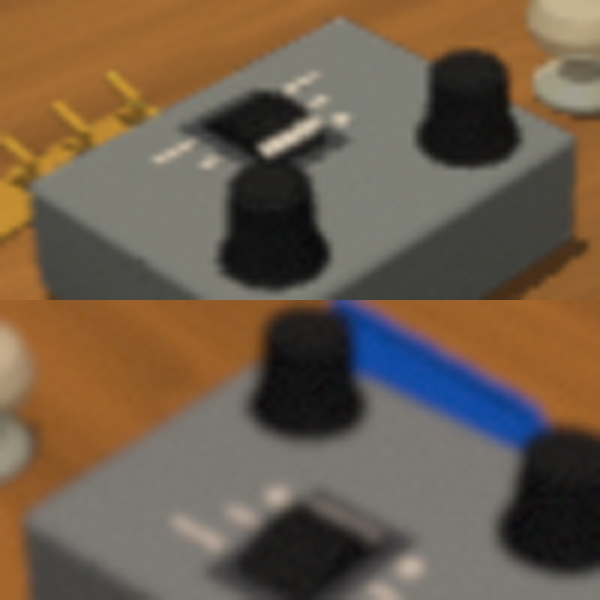

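In the crop of the scene view, the deck corners are at about (236.7,183), (185.8,211.3) and (275.3,203.3), and the short bars at (233,196.8) and (214.7,207.2). The side view has the short bars at (255.3,211) and (279.2,223.3), and the index line stands at the dots (off).

```bash
python3 - <<'E'
from h import *
a,b=cam("scene"),cam("side")
A=dict(cFR=(236.7,183),cFL=(185.8,211.3),cBR=(275.3,203.3),sL=(233,196.8),sR=(214.7,207.2),dL=(236.8,200),lL=(230.3,194.2),lR=(209.2,205.5))
B=dict(cFL=(219.7,211.3),sL=(255.3,211),sR=(279.2,223.3),dL=(261.2,207.5),dR=(283.5,219.5),lL=(248,213.7))
for c,D in((a,A),(b,B)):
    for k,v in D.items(): print(k,np.round(on_plane(c,v,.062),4))
    print('mid',np.round((on_plane(c,D["sL"],.062)+on_plane(c,D["sR"],.062))/2,4))
w=cam("wrist"); print([proj(w,on_plane(a,A["sL"],.062))])
for c,m,lo,hi,z in((a,'g',(45,120,40),(80,255,255),.02),(a,'blue',(105,120,40),(130,255,255),.005),(b,'blue',(105,120,40),(130,255,255),.005),(b,'g',(45,120,40),(80,255,255),.02)):
    M=cv2.inRange(cv2.cvtColor(c["color"],40),lo,hi); k=max(cv2.findContours(M,0,2)[0],key=lambda q:cv2.contourArea(q)if q[:,0,1].min()>150 else 0)
    mm=cv2.moments(k);print(m,np.round(on_plane(c,(mm['m10']/mm['m00'],mm['m01']/mm['m00']),z),3))
print('knob',on_plane(a,(277,195),0.005),on_plane(b,(210,201),.005))
print('plate',on_plane(b,(243,278),.002))
E
```

```text
cFR [0.5099 0.0825 0.062 ]
cFL [ 0.5436 -0.0991  0.062 ]
cBR [0.6534 0.104  0.062 ]
sL [0.5615 0.0341 0.062 ]
sR [ 0.5728 -0.0308  0.062 ]
dL [0.5801 0.0334 0.062 ]
lL [0.5466 0.0356 0.062 ]
lR [ 0.5577 -0.038   0.062 ]
mid [0.5671 0.0017 0.062 ]
cFL [0.5013 0.0778 0.062 ]
sL [0.5601 0.0309 0.062 ]
sR [ 0.5725 -0.0304  0.062 ]
dL [0.5774 0.0321 0.062 ]
dR [ 0.5873 -0.0272  0.062 ]
lL [0.5426 0.0336 0.062 ]
mid [5.663e-01 2.000e-04 6.200e-02]
[array([ 13.91379995, 448.75802171])]
g [ 0.66  -0.179  0.02 ]
blue [0.727 0.076 0.005]
blue [0.728 0.107 0.005]
g [ 0.641 -0.182  0.02 ]
knob [0.5600304 0.1902252 0.005    ] [0.54263443 0.18732851 0.005     ]
plate [ 0.45975947 -0.05497072  0.002     ]
```

Emit:
jog_arm([
  [2,-3,0],
  [6,-8.5,0],
  [10,-14,0],
  [14.5,-20,0],
  [19,-26.5,0],
  [23.5,-33,0],
  [28,-39,0],
  [32,-45,-1],
  [36.5,-51,-2],
  [40.5,-57,-3],
  [43,-60,-4],
  [43.6,-60.8,-5],
], turn=[2,4,6,8,10,12,14,16,18,20,22,22.8], grip=[1,1,1,1,1,1,1,1,1,1,1,1])

```text
time_s: 1.8
position: [0.559, 0.0223, 0.1563]
tcp_rot: [[-0.985, -0.174, 0.002], [-0.174, 0.985, -0.0], [-0.002, -0.0, -1.0]]
force: [0.7, 0.8, 0.3]
opening: 0.007
grasp_force: 0.0
```

Emit:
jog_arm([
  [0,0,-1],
  [0,0,-2],
  [0,0,-3],
  [0,0,-4],
  [0,0,-4],
  [0,0,-4],
], turn=[0,0,0,0,0,0], grip=[1,1,1,1,1,1])

```text
time_s: 2.55
position: [0.5575, 0.0247, 0.1164]
tcp_rot: [[-0.985, -0.175, 0.001], [-0.175, 0.985, -0.0], [-0.001, -0.0, -1.0]]
force: [-0.0, 0.5, -0.6]
opening: 0.004
grasp_force: 0.0
```

```bash
python3 - <<'E'
from h import *
a,b,w=cam("scene"),cam("side"),cam("wrist")
s=read_state();print(s["time_s"],s["position"],s["tcp_rot"],s["force"],s["opening"])
A=cv2.resize(a["color"][150:230,170:290],None,fx=3.3,fy=3.3,interpolation=2);B=cv2.resize(b["color"][150:230,210:330],None,fx=3.3,fy=3.3,interpolation=2)
W=cv2.resize(w["color"],(400,300))
cv2.imwrite("pics/c1.png",np.vstack([np.hstack([A,B]),np.hstack([W,0*W])[:,:A.shape[1]*2] if A.shape[1]*2<=800 else W]))
E
```

```text
2.7 [0.55768158 0.02436841 0.11660797] [[-9.84652626e-01 -1.74522832e-01  9.93621525e-04]
 [-1.74523085e-01  9.84653067e-01 -1.72471285e-04]
 [-9.48272305e-04 -3.43234197e-04 -9.99999491e-01]] [-0.06129303 -0.08515761 -0.68342596] 0.00677050279537017
```

View pics/c1.png

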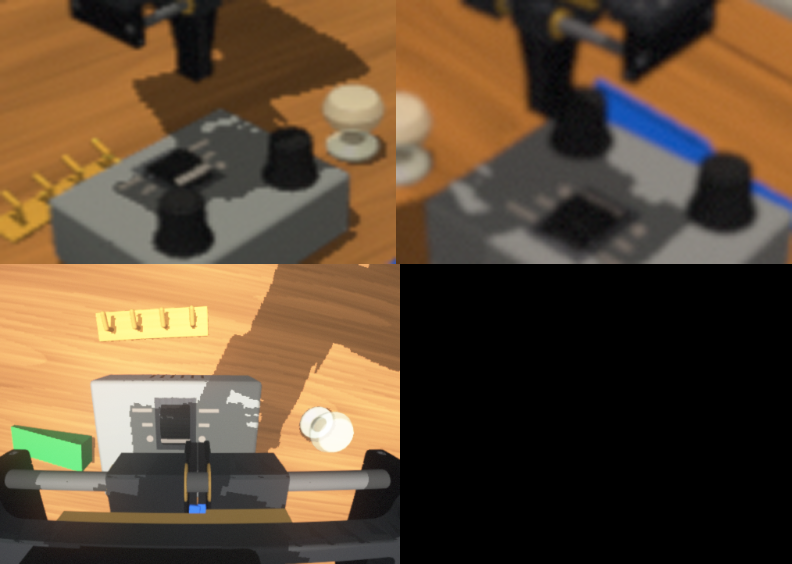

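The wrist view shows the whole dryer with the marks. The short bars are at about (187,206) and (261,206) in full-size pixels, and the index line is still at the dots. The tool stopped short of its target, to the left of the wheel.

```bash
python3 - <<'E'
from h import *
w=cam("wrist")
for p in ((186.9,206),(261,206),(192,224),(258.6,224),(181.8,187),(266,188)): print(np.round(on_plane(w,p,.062),4))
g=cv2.cvtColor(w["color"],6)[170:245,165:285]
print(read_state()["position"],read_state()["force"])
E
```

```text
[ 0.5723 -0.0324  0.062 ]
[0.5608 0.0325 0.062 ]
[ 0.5887 -0.026   0.062 ]
[0.5781 0.0335 0.062 ]
[ 0.5556 -0.0387  0.062 ]
[0.5437 0.0337 0.062 ]
[0.55763821 0.02425687 0.11657428] [-0.88907864 -0.38792861  0.06342599]
```

Emit:
jog_arm([
  [0.8,-1.2,0],
  [1.5,-2.3,0],
  [1.5,-2.3,-1],
  [1.5,-2.3,-2],
  [1.5,-2.3,-3],
  [1.5,-2.3,-3.5],
  [1.5,-2.3,-3.7],
  [1.5,-2.3,-3.7],
], turn=[0,0,0,0,0,0,0,0], grip=[1,1,1,1,1,1,1,1])

```text
time_s: 3.75
position: [0.5724, 0.0014, 0.0791]
tcp_rot: [[-0.985, -0.174, 0.0], [-0.174, 0.985, -0.0], [-0.0, -0.0, -1.0]]
force: [-0.8, -0.4, -0.1]
opening: 0.007
grasp_force: 0.0
```

Emit:
jog_arm([
  [0,0,-0.1],
  [0,0,-0.2],
  [0,0,-0.3],
  [0,0,-0.4],
  [0,0,-0.5],
  [0,0,-0.5],
], turn=[0,0,0,0,0,0], grip=[1,1,1,1,1,1])

```text
time_s: 4.5
position: [0.5723, 0.0013, 0.074]
tcp_rot: [[-0.985, -0.174, -0.0], [-0.174, 0.985, 0.0], [0.0, 0.0, -1.0]]
force: [0.7, -0.3, 0.0]
opening: 0.005
grasp_force: 0.0
```

Emit:
jog_arm([
  [0,0,-0.05],
  [0,0,-0.1],
  [0,0,-0.15],
  [0,0,-0.2],
  [0,0,-0.2],
], turn=[0,0,0,0,0], grip=[1,1,1,1,1])

```text
time_s: 5.12
position: [0.5723, 0.0013, 0.0721]
tcp_rot: [[-0.985, -0.174, -0.0], [-0.174, 0.985, 0.0], [0.0, 0.0, -1.0]]
force: [-0.2, -0.4, -0.5]
opening: 0.006
grasp_force: 0.0
```

Emit:
jog_arm([
  [0,0,-0.05],
  [0,0,-0.1],
  [0,0,-0.1],
], turn=[0,0,0], grip=[1,1,1])

```text
time_s: 5.5
position: [0.5723, 0.0013, 0.0711]
tcp_rot: [[-0.985, -0.174, -0.0], [-0.174, 0.985, 0.0], [0.0, 0.0, -1.0]]
force: [0.4, 0.2, 0.5]
opening: 0.004
grasp_force: 0.0
```

Emit:
jog_arm([
  [0,0,-0.05],
  [0,0,-0.1],
  [0,0,-0.1],
], turn=[0,0,0], grip=[1,1,1])

```text
time_s: 5.88
position: [0.5723, 0.0013, 0.0701]
tcp_rot: [[-0.985, -0.174, -0.0], [-0.174, 0.985, 0.0], [0.0, 0.0, -1.0]]
force: [0.2, 0.0, -0.6]
opening: 0.008
grasp_force: 0.0
```

```bash
python3 - <<'E'
from h import *
f=[]
for i in range(4): 
    b=cam("side"); f.append(read_state()["force"])
print(np.round(f,2))
a=cam("scene")
A=cv2.resize(a["color"][160:220,190:270],None,fx=5,fy=5,interpolation=2);B=cv2.resize(b["color"][170:230,230:310],None,fx=5,fy=5,interpolation=2)
cv2.imwrite("pics/d1.png",np.hstack([A,B]))
E
```

```text
[[-0.03 -0.12  0.47]
 [-0.54  0.15 -0.66]
 [ 0.12 -0.12 -0.03]
 [ 0.68 -0.7  -0.63]]
```

View pics/d1.png

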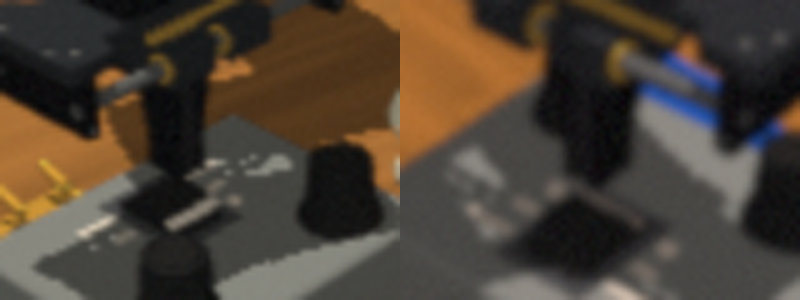

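The pictures show the finger end near (225,195) in the scene view and (269,206) in the side view, and it looks like it is still above the wheel. I'll triangulate it against the reported TCP.

```bash
python3 - <<'E'
from h import *
a,b=cam("scene"),cam("side")
p=read_state()["position"]; print(p)
for c in(a,b): print(proj(c,p),proj(c,[.5665,.0005,.074]))
L=[ray(a,(225,195)),ray(b,(269.4,206.4))]
M=sum(np.eye(3)-np.outer(d,d)/(d@d) for o,d in L);v=sum((np.eye(3)-np.outer(d,d)/(d@d))@o for o,d in L)
print(np.linalg.solve(M,v))
for c,n,(x,y) in((a,'a',(190,160)),(b,'b',(230,170))):
    im=cv2.resize(np.clip(c["color"][y:y+60,x:x+80].astype(float)*2.2,0,255).astype(np.uint8),None,fx=5,fy=5,interpolation=2)
    for P,col in((p,(0,0,255)),([.5665,.0005,.074],(0,255,0)),([.5665,.0005,.062],(255,0,0))):
        q=(proj(c,P)-[x,y])*5+2; cv2.drawMarker(im,tuple(int(t) for t in q),col,0,10,1)
    cv2.imwrite(f"pics/e{n}.png",im)
cv2.imwrite("pics/e.png",np.hstack([cv2.imread("pics/ea.png"),cv2.imread("pics/eb.png")]))
E
```

```text
[0.57237229 0.00127493 0.07018061]
[224.87891155 200.24254624] [223.31251902 198.12009509]
[268.93557284 212.51149848] [267.0461228  212.39754009]
[0.5731503  0.00157949 0.08619273]
```

View pics/e.png

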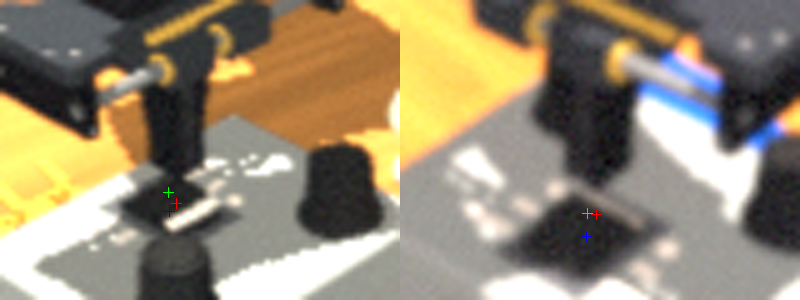

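The finger end triangulates to z≈0.086, about 16 mm above the reported TCP, while x and y agree. I'll carry on down in small steps and watch the force.

Emit:
jog_arm([
  [0,0,-0.1],
  [0,0,-0.2],
  [0,0,-0.3],
  [0,0,-0.4],
  [0,0,-0.4],
], turn=[0,0,0,0,0], grip=[1,1,1,1,1])

```text
time_s: 6.85
position: [0.5723, 0.0013, 0.066]
tcp_rot: [[-0.985, -0.174, -0.0], [-0.174, 0.985, 0.0], [0.0, 0.0, -1.0]]
force: [-0.2, -0.3, -0.2]
opening: 0.003
grasp_force: 0.0
```

Emit:
jog_arm([
  [0,0,-0.1],
  [0,0,-0.2],
  [0,0,-0.2],
], turn=[0,0,0], grip=[1,1,1])

```text
time_s: 7.22
position: [0.5723, 0.0013, 0.064]
tcp_rot: [[-0.985, -0.174, -0.0], [-0.174, 0.985, 0.0], [0.0, 0.0, -1.0]]
force: [-0.0, -0.2, 0.1]
opening: 0.009
grasp_force: 0.0
```

Emit:
jog_arm([
  [0,0,-0.1],
  [0,0,-0.2],
  [0,0,-0.2],
], turn=[0,0,0], grip=[1,1,1])

```text
time_s: 7.6
position: [0.5723, 0.0013, 0.062]
tcp_rot: [[-0.985, -0.174, -0.0], [-0.174, 0.985, 0.0], [0.0, 0.0, -1.0]]
force: [-0.2, 0.3, 0.5]
opening: 0.006
grasp_force: 0.0
```

```bash
python3 - <<'E'
from h import *
a,b=cam("scene"),cam("side")
p=read_state()["position"]; print(p)
o=[]
for c,(x,y) in((a,(190,160)),(b,(230,170))):
    o.append(cv2.resize(np.clip(c["color"][y:y+60,x:x+80].astype(float)*2.2,0,255).astype(np.uint8),None,fx=5,fy=5,interpolation=2))
cv2.imwrite("pics/f.png",np.hstack(o))
E
```

```text
[0.57233469 0.00128218 0.06210992]
```

View pics/f.png

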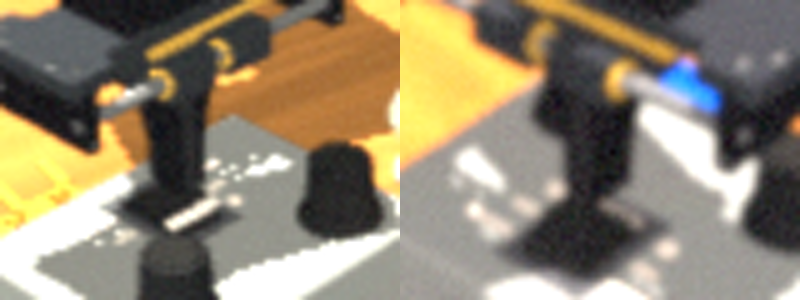

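The finger end is now about 3 mm above the crown, near (226,198) in the scene view, and the index line is still at the dots.

Emit:
jog_arm([
  [0,0,-0.1],
  [0,0,-0.2],
  [0,0,-0.2],
], turn=[0,0,0], grip=[1,1,1])

```text
time_s: 8.07
position: [0.5723, 0.0013, 0.06]
tcp_rot: [[-0.985, -0.174, -0.0], [-0.174, 0.985, 0.0], [0.0, 0.0, -1.0]]
force: [0.2, 0.1, -0.1]
opening: 0.005
grasp_force: 0.0
```

Emit:
jog_arm([
  [0,0,-0.1],
  [0,0,-0.1],
], turn=[0,0], grip=[1,1])

```text
time_s: 8.32
position: [0.5723, 0.0013, 0.0591]
tcp_rot: [[-0.985, -0.174, -0.0], [-0.174, 0.985, 0.0], [0.0, 0.0, -1.0]]
force: [-0.3, -0.1, -1.2]
opening: 0.006
grasp_force: 0.0
```

Emit:
jog_arm([
  [0,0,-0.1],
  [0,0,-0.1],
], turn=[0,0], grip=[1,1])

```text
time_s: 8.57
position: [0.5723, 0.0013, 0.0581]
tcp_rot: [[-0.985, -0.174, -0.0], [-0.174, 0.985, 0.0], [0.0, 0.0, -1.0]]
force: [-0.4, -0.8, -0.1]
opening: 0.001
grasp_force: 0.0
```

Emit:
jog_arm([
  [0,0,-0.1],
  [0,0,-0.1],
], turn=[0,0], grip=[1,1])

```text
time_s: 8.82
position: [0.5723, 0.0013, 0.0571]
tcp_rot: [[-0.985, -0.174, -0.0], [-0.174, 0.985, 0.0], [0.0, 0.0, -1.0]]
force: [-0.3, -1.0, 0.7]
opening: 0.002
grasp_force: 0.0
```

Emit:
jog_arm([
  [0,0,-0.1],
  [0,0,-0.1],
], turn=[0,0], grip=[1,1])

```text
time_s: 9.07
position: [0.5723, 0.0013, 0.0561]
tcp_rot: [[-0.985, -0.174, -0.0], [-0.174, 0.985, -0.0], [0.0, -0.0, -1.0]]
force: [0.2, 0.1, 0.0]
opening: 0.005
grasp_force: 0.0
```

Emit:
jog_arm([
  [0,0,-0.1],
  [0,0,-0.1],
], turn=[0,0], grip=[1,1])

```text
time_s: 9.32
position: [0.5723, 0.0013, 0.055]
tcp_rot: [[-0.985, -0.174, -0.0], [-0.174, 0.985, 0.0], [0.0, 0.0, -1.0]]
force: [-0.8, 0.5, -0.0]
opening: 0.005
grasp_force: 0.0
```

Emit:
jog_arm([
  [0,0,-0.1],
  [0,0,-0.1],
], turn=[0,0], grip=[1,1])

```text
time_s: 9.57
position: [0.5723, 0.0013, 0.054]
tcp_rot: [[-0.985, -0.174, -0.0], [-0.174, 0.985, 0.0], [0.0, 0.0, -1.0]]
force: [0.1, -0.7, -0.2]
opening: 0.002
grasp_force: 0.0
```

Emit:
jog_arm([
  [0,0,-0.1],
  [0,0,-0.1],
], turn=[0,0], grip=[1,1])

```text
time_s: 9.82
position: [0.5723, 0.0013, 0.0531]
tcp_rot: [[-0.985, -0.174, -0.0], [-0.174, 0.985, 0.0], [0.0, 0.0, -1.0]]
force: [-0.5, -0.1, -0.0]
opening: 0.002
grasp_force: 0.0
```

```bash
python3 - <<'E'
from h import *
a,b=cam("scene"),cam("side")
f=[]
for i in range(6): cam("wrist"); f.append(read_state()["force"])
print(np.mean(f,0),read_state()["position"],read_state()["time_s"])
o=[]
for c,(x,y) in((a,(205,175)),(b,(248,188))):
    o.append(cv2.resize(np.clip(c["color"][y:y+40,x:x+40].astype(float)*3,0,255).astype(np.uint8),None,fx=10,fy=10,interpolation=2))
cv2.imwrite("pics/g.png",np.hstack(o))
E
```

```text
[-0.00504078  0.00609434  0.23447289] [0.57238944 0.00125436 0.05317121] 10.225
```

View pics/g.png

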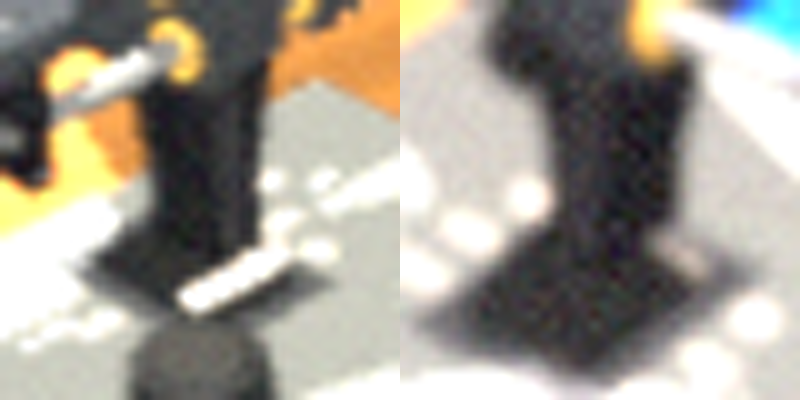

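The finger end is now at about (226,200.5) in the scene view and (269,212.5) in the side view, right on the wheel just in front of the index line. That puts the tip near z 0.070–0.074, so contact is close.

Emit:
jog_arm([
  [0,0,-0.1],
  [0,0,-0.1],
], turn=[0,0], grip=[1,1])

```text
time_s: 10.48
position: [0.5723, 0.0013, 0.052]
tcp_rot: [[-0.985, -0.174, -0.0], [-0.174, 0.985, 0.0], [0.0, 0.0, -1.0]]
force: [0.2, 1.1, 0.9]
opening: 0.005
grasp_force: 0.0
```

Emit:
jog_arm([
  [0,0,-0.1],
  [0,0,-0.1],
], turn=[0,0], grip=[1,1])

```text
time_s: 10.72
position: [0.5723, 0.0013, 0.051]
tcp_rot: [[-0.985, -0.174, -0.0], [-0.174, 0.985, 0.0], [0.0, 0.0, -1.0]]
force: [0.2, 0.4, -0.4]
opening: 0.008
grasp_force: 0.0
```

Emit:
jog_arm([
  [0,0,-0.1],
  [0,0,-0.1],
], turn=[0,0], grip=[1,1])

```text
time_s: 10.98
position: [0.5727, 0.0013, 0.0506]
tcp_rot: [[-0.985, -0.174, 0.001], [-0.174, 0.985, -0.0], [-0.001, -0.0, -1.0]]
force: [-1.0, 0.8, 3.6]
opening: 0.002
grasp_force: 2.0
```

Emit:
jog_arm([
  [0,0,-0.1],
  [0,0,-0.1],
], turn=[0,0], grip=[1,1])

```text
time_s: 11.22
position: [0.5728, 0.0013, 0.0497]
tcp_rot: [[-0.985, -0.174, 0.001], [-0.174, 0.985, -0.0], [-0.001, -0.0, -1.0]]
force: [0.1, 0.2, 5.9]
opening: 0.007
grasp_force: 2.9
```

```bash
python3 - <<'E'
from h import *
f=[];m=[]
for i in range(6): cam("wrist"); s=read_state(); f.append(s["force"]);m.append(s["moment"])
print(np.mean(f,0),np.mean(m,0),s["position"],s["time_s"],s["tau"])
a,b=cam("scene"),cam("side")
for c,P in((a,s["position"]),(b,s["position"])): print(proj(c,P))
cv2.imwrite("pics/ha.png",a["color"]);cv2.imwrite("pics/hb.png",b["color"])
E
```

```text
[-0.23063897  0.33792969  5.64019913] [ 0.13859438  0.12637534 -0.01665617] [0.57277702 0.00129111 0.04965086] 11.525 [-3.54013899e-01 -4.01838470e+01 -1.01645780e+01 -1.51678389e-01
 -1.45614613e-01 -5.04942829e-03]
[225.29782652 206.81054685]
[268.89647261 220.02995297]
```

Contact is confirmed: 5.6 N upward, which fits the spring mount. Next I press 1 mm more, drag 14 mm to the front, then lift.

Emit:
jog_arm([
  [0,0,-0.1],
  [-0.2,-0.03,-0.1],
  [-0.4,-0.07,-0.1],
  [-0.6,-0.1,-0.1],
  [-0.8,-0.14,-0.1],
  [-1.0,-0.17,-0.1],
  [-1.2,-0.21,-0.1],
  [-1.4,-0.24,-0.1],
  [-1.4,-0.24,-0.1],
], turn=[0,0,0,0,0,0,0,0,0], grip=[1,1,1,1,1,1,1,1,1])

```text
time_s: 12.75
position: [0.5579, -0.0012, 0.0488]
tcp_rot: [[-0.985, -0.175, -0.001], [-0.175, 0.985, -0.0], [0.001, -0.0, -1.0]]
force: [-1.7, 0.2, 8.1]
opening: 0.004
grasp_force: 3.8
```

Emit:
jog_arm([
  [0,0,1],
  [0,0,3],
  [0,0,5],
  [0,2,7],
  [0,6,8],
  [0,10,8],
  [0,14,8],
  [0,14,8],
], turn=[0,0,0,0,0,0,0,0], grip=[1,1,1,1,1,1,1,1])

```text
time_s: 13.75
position: [0.5579, 0.1414, 0.1281]
tcp_rot: [[-0.984, -0.178, 0.0], [-0.178, 0.984, 0.0], [-0.0, 0.0, -1.0]]
force: [-0.1, 0.3, -0.4]
opening: 0.004
grasp_force: 0.0
```

```bash
python3 - <<'E'
from h import *
a,b=cam("scene"),cam("side")
print(read_state()["time_s"],read_state()["position"],read_state()["force"])
o=[]
for c,n,(x,y) in((a,'a',(180,170)),(b,'b',(215,175))):
    o.append(cv2.resize(np.clip(c["color"][y:y+60,x:x+80].astype(float)*1.5,0,255).astype(np.uint8),None,fx=5,fy=5,interpolation=2))
cv2.imwrite("pics/i.png",np.hstack(o))
E
```

```text
13.85 [0.5581622  0.13889069 0.12801269] [ 0.16334641  0.13343871 -0.11131819]
```

View pics/i.png

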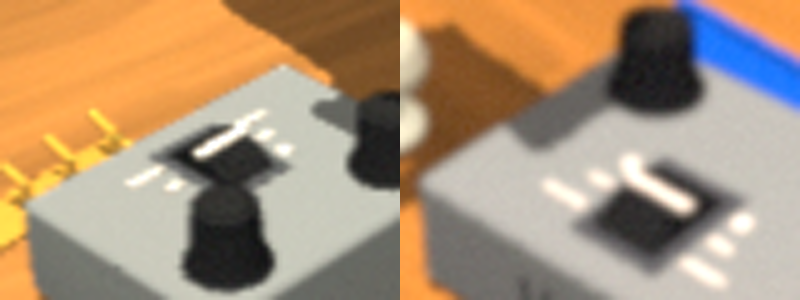

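The index line's midpoint is at (267,212.6) in the side view, where the crown should project to (267.0,212.4), so the wheel is in the middle detent. The dryer corner is at (236.8,183.4) in the scene view, unchanged, and the hand is clear of everything.

```bash
python3 -c "from rig import *; print(hand_in())"
```

```text
the job is handed in; nothing more can be done
None
```

I rolled the timer wheel one click to the front; its index line now stands between the short bars, the dryer is where it was, the hand is clear, and the job was handed in at about 14 s (no verdict was returned).

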